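# Free the stuck sled of the frame-corner press, run it home and press

## Task

The sled of the frame-corner press is stuck in dried glue: push it by its steel push plate along the bed until it breaks free, and run it in under the hood, without ramming it, until it is fully home against the stop hidden in there. Only then press the pedal beside the press all the way down, hold it there for a moment, and let it spring back up. Leave the sled home, and do not disturb the other things on the bench.

Things in the scene. Friction and masses are not known exactly. Their poses are not given: they have to be found in the camera images.
- press: Fixed grey press: bed 420 x 130 mm, 24 mm high, with two low steel rails (tops at 30 mm) and at one end a hood 170 mm wide, 215 mm high, closed at the back, with a ram on top that goes down with the pedal. Origin on the bench in the middle of the bed's width; x is the direction in which the sled is to be pushed, z up. The bed runs from x = -220 to 200 mm, the hood from 12 to 200.
- hood_lip (a point): Middle of the lower edge of the hood's flat front, 115 mm above the bench; axes as the press. With the sled home, its push face is between 2 mm short of this edge and 10 mm beyond it, so an upright gripper meets the hood first: lean the tool back 30 to 45 degrees, its tip leading.
- sled (a joint): Travel of the sled in m, growing into the hood; starts at 0 to 0.05. The sled is a pale wooden plate 120 x 100 x 16 mm with two dark mitred frame strips on it, 0.45 to 0.9 kg. Dried glue on the bed holds it with 9 to 16 N up to somewhere between 0.07 and 0.11, then it suddenly runs with 2 to 3 N. The stop is met between 0.200 and 0.212.
- push_face (a point): On the outer face of the steel push plate that stands across the sled's rear end: 12 mm thick, 90 mm wide, its top 96 mm above the bench. The point is in the middle of the width, 70 mm above the bench, on the face to push; x points in the direction of travel, into the plate.
- sled_nose (a point): Middle of the front end of the sled's plate, 120 mm ahead of push_face, 38 mm above the bench; it meets the stop. Axes as the press.
- stop_face (a point): Middle of the face of the firm rubber stop inside the hood, 38 mm above the bench, not visible from outside; it is set at a different place along the bed each time. Axes as the press.
- pedal (a joint): Angle of the pedal in rad: 0 up, 0.22 fully down on its stop. It springs back up when let go.
- pedal_pad (a point): Point on the top of the pedal's rubber pad where to press: 110 mm from the hinge, in the middle of the width. The pedal is a steel plate 150 x 80 mm, sloping up from its hinge 26 mm above the bench; this point is 62 mm high when up and about 38 mm when fully down. It takes about 3 N to start it and 9 N to hold it down here.
- pedal_base: Fixed dark steel base of the pedal, 190 x 110 x 8 mm, origin under its middle; x points from the pedal's free end to its hinge, which lies at x = 75 mm.
- glue_bottle: Bystander: white glue bottle, 64 mm across, 170 mm high, standing; origin under its middle.
- nail_cup: Bystander: steel cup, 72 mm across, 85 mm high; origin under its middle.
- mallet: Bystander: hammer 260 mm long, lying; origin under the middle of its length.
- offcut: Bystander: dark wood strip 160 x 45 x 22 mm, lying; origin under its middle.
- tape_measure: Bystander: black tape measure about 70 mm across, 30 mm high, lying; origin under its middle.
Things that resemble listed ones, but are neither listed nor needed, are in the scene too. Several things look just like the pedal_base: the one meant starts farthest to the robot's left.

How it is judged (in metres and radians):
On the way, in this order (a step that is already met when the one before it is completed fails the run):
1. the sled has been pushed fully home against the hidden stop and stands still (horizontal distance between sled_nose and stop_face below 0.004 m and velocity of joint sled below 0.01 m/s), for 0.2 s.
2. the pedal is down on its stop (value of joint pedal above 0.195 rad), for 0.2 s.
At the end, for the whole second after the job is handed in: the sled's nose is within 4 mm of the stop and at rest, and the pedal has been fully down (over 0.195 rad for 0.2 s) after that and is back up (under 0.04 rad) (all of step 1 and value of joint pedal below 0.04 rad); the robot touches nothing.
It fails at once if the sled is rammed: it runs faster than 0.5 m/s or is pushed with more than 60 N (velocity of joint sled above 0.5 m/s or contact force between sled and the fingers above 60 N).
It fails at once if the pedal is pressed more than half down while the sled is not home (value of joint pedal above 0.11 rad and horizontal distance between sled_nose and stop_face above 0.006 m).
It fails at once if a bystander is moved more than 30 mm or the bottle or cup is tipped over (distance of any of glue_bottle, nail_cup, mallet, offcut, tape_measure from where it was at the start of the episode above 0.03 m or angle between any of glue_bottle, nail_cup's own z axis and vertical above 0.6 rad).
It also fails if it takes over 48 s, if anything falls off the work surface, if the arm or the gripper's body presses on something with over 40 N, if the wrist force passes 120 N, or if a joint passes its speed limit or range.

## Robot

A 6-joint arm with a two-finger parallel gripper is mounted at the origin on the work surface. World frame = base frame: x ahead of the robot, y to its left, z up, the work surface at z = 0. Lengths are in mm, angles in degrees, forces in N, time in s.
With the tool pointing down it reaches from about 350 to 850 mm from the base axis. Payload 8.1 kg.
Tool frame: the origin (TCP) lies where the fingers leave the gripper's body, on its centre line; the fingertips stand 73 mm ahead of it and the grasp point (between the pads) lies 54 mm ahead of it; z points along the fingers, y is the line along which they close (so a half turn about z gives the same grasp; the last joint's range is limited). The gripper opens to 85 mm and grips with 20 to 120 N. Pads are 22 mm wide; open, the fingers measure 114 mm over their backs; the gripper's body (76 mm by 85 mm) begins 54 mm behind the grasp point. The pads swing forward as they close: fully open they stand 13 mm farther back than shut.
Start: joints at [-73.705, 7.471, 85.268, -0, 87.261, -4.893], TCP at [216.878, -559.437, 303.892] pointing down, gripper open.
Joint ranges: [-169.43, 169.43], [-51.17, 129.36], [1.28, 143.12], [-76.62, 256.62], [0, 156.53], [-152.29, 152.29]. Speed limits (degrees/s): [136.94, 136.94, 159.86, 180, 180, 180].

## Interface

Orientations are given as [roll, pitch, yaw] about the fixed x, y, z axes, in that order (R = Rz(yaw) Ry(pitch) Rx(roll)).
In Python, from bench import sense, optics, r gives the robot as it stands.
- The arm moves only by the tool servo_tool, never from a script. Its argument "plan" is a list that holds one entry, the list of rows, each a list of 5 numbers: the shift along the world's x, y, z in m, then the turn about the world's z in degrees, then the finger opening in m, from 0 to 0.0854. A call has 1 to 10 rows; each row shifts and turns the commanded pose from where the row before left it; what a row does not reach is not made up. A row lasts 1/10 s, in which the tool goes at most 50 mm and 8.59 degrees, less where a joint would pass 70% of its speed; a pose out of reach is approached as far as the arm can. A call is refused whole if a number of a shift passes 0.05 or a number of a turn 8.59, either way. A call with a gripper value outside its range is refused whole. The fingers move at their own pace and stop on an object; "force" is the grip in N (left out, the last holds). Time passes only in rows, so rows that do not move let the fingers close. It gives the time, the measured TCP pose, the force, the opening and the grip force at its end, in the units of the state.
- sense(): the state, without advancing time (a new reading comes with each control period).
- optics.snapshot(name): name is "side" or "top" or "wrist"; returns a dict with "frame" (400x640x3 uint8, blue, green, red), "fx", "fy", "cx", "cy" (pixels), "cam_to_world" (4x4, takes a point from camera to world coordinates). Camera axes: x right, y down, z forward; pixel columns grow to the right and rows downward; lengths in mm; the calibration is good to about 2 mm. A picture is of the moment at which its call begins. There is no depth.
- r.hand_in(): hands the job in; it is judged then, once.
The state is a dict: "time": time; "joint_pos": joint angles; "qd": joint speeds; "joint_efforts": joint torques, N m; "tool_pos": TCP position; "tcp_rot": TCP orientation; "ft_force": force on the tool from outside, world axes, zero at the start; "wrist_torque": the same for the moment, N m; "finger_gap": finger opening in mm; "grip_force": force on a finger pad.
Only numpy, scipy, OpenCV 4.12 (cv2) and the standard library are available. Lean on these libraries where they do the work, as an engineer would, in place of code of your own. Each camera call takes 0.05 s, during which the arm holds its last target. There are 200 camera calls.

## Working session

There is one attempt and no reset: what is moved stays moved. The work goes in short steps, Python scripts to look and compute and a tool call to move; the robot and the scene stay as the last step left them, time stands still between calls to the robot, and variables do not carry over. Pictures are saved under pics/ and viewed, at most 10 in all, crops included, and the job is handed in when it is done.

Besides the shell and the picture viewer there is one more tool, called after "Emit:" by a JSON object that holds its "method" and its "body", one argument or row to a line. servo_tool: Moves the arm, as the interface text tells. Its arguments: {"type":"object","properties":{"plan":{"type":"array"},"force":{"type":"number"}},"required":["plan"]}

```bash
mkdir -p pics; ls
python3 - <<'E'
from bench import sense, optics, r
import cv2
s=sense();print(s)
for n in("top","side"):
    d=optics.snapshot(n);cv2.imwrite(f"pics/{n}1.png",d["frame"]);print(n,d["fx"],d["cx"],d["cy"],d["cam_to_world"])
E
```

```text
pics
{'time': 0.0, 'joint_pos': array([-7.37035094e+01,  7.51535769e+00,  8.53290477e+01,  8.60793634e-04,
        8.72604503e+01, -4.89406246e+00]), 'qd': array([-0.08187948,  0.00066211,  0.14231543,  0.01224777,  0.01355302,
        0.02405796]), 'joint_efforts': array([ 4.65058110e-04, -5.69394314e+01, -5.00544441e+01, -2.32062621e-04,
        1.48058444e-02,  1.03467093e-05]), 'tool_pos': array([ 216.78283072, -559.03144212,  302.84391458]), 'tcp_rot': array([-1.79895600e+02, -9.80222406e-03,  2.11905022e+01]), 'ft_force': array([ 0.77389182, -0.12101088, -0.44876527]), 'wrist_torque': array([-0.02799684,  0.01970893,  0.02683645]), 'grip_force': 0.0, 'finger_gap': 85.27352775938972}
top 436.333387610964 325.1806782134471 208.09970432839117 [[ 1.85788675e-02 -9.93405091e-01  1.13142168e-01  3.95073238e+02]
 [-9.99709011e-01 -2.01987122e-02 -1.31873232e-02 -1.12169075e+02]
 [ 1.53856801e-02 -1.12864239e-01 -9.93491291e-01  1.17457849e+03]
 [ 0.00000000e+00  0.00000000e+00  0.00000000e+00  1.00000000e+00]]
side 385.69363486301563 321.41614659501425 195.9236894861055 [[ 9.99242103e-01 -1.45970743e-02  3.60852411e-02  4.52161519e+02]
 [-3.76331680e-02 -5.99184531e-01  7.99725979e-01 -1.07092136e+03]
 [ 9.94805872e-03 -8.00477872e-01 -5.99279745e-01  7.91601335e+02]
 [ 0.00000000e+00  0.00000000e+00  0.00000000e+00  1.00000000e+00]]
```

View pics/top1.png

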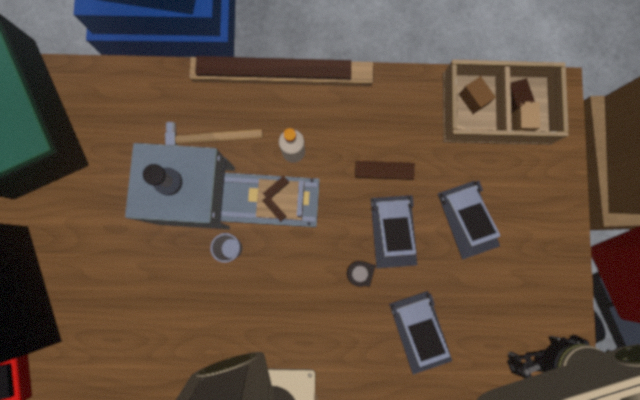

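View pics/side1.png

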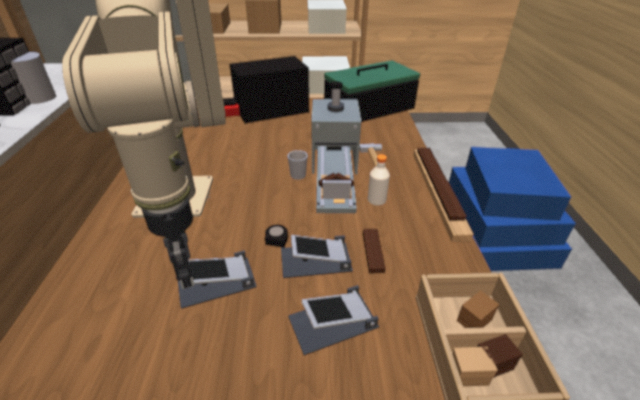

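The top view shows the press (hood at about 175,183, sled plate about 255-310,200) running toward image left, which is +y. There are three pedals, at about (395,231), (470,219) and (420,331). The side view confirms the layout, with the bottle at (379,185) and the cup at (298,165). Next I'll measure.

```bash
cat > h.py <<'E'
import numpy as np,cv2
from bench import sense,optics,r
def ray(d,u,v):
    T=np.array(d["cam_to_world"]);q=np.array([(u-d["cx"])/d["fx"],(v-d["cy"])/d["fy"],1])
    return T[:3,3],T[:3,:3]@q
def plane(d,u,v,z):
    o,k=ray(d,u,v);return o+k*(z-o[2])/k[2]
def proj(d,p):
    T=np.array(d["cam_to_world"]);q=T[:3,:3].T@(np.array(p)-T[:3,3]);return d["fx"]*q[0]/q[2]+d["cx"],d["fy"]*q[1]/q[2]+d["cy"]
E
python3 - <<'E'
from h import *
np.set_printoptions(precision=0,suppress=True)
d=optics.snapshot("top")
for n,u,v,z in [("hoodtopL",133,145,215),("hoodtopR",217,149,215),("hoodbotL",126,216,215),("hoodbR",209,222,215),("bedTR",319,178,24),("bedBR",318,226,24),("ped1",398,235,50),("ped2",476,220,50),("ped3",425,337,50),("cup",225,248,85),("bottle",290,135,170),("tape",360,273,30),("offcut",384,170,22),("malletT",170,133,20),("malletR",260,133,20)]:
    print(n,plane(d,u,v,z))
c=cv2.resize(d["frame"][120:280,110:430],None,fx=2.5,fy=2.5,interpolation=cv2.INTER_CUBIC);cv2.imwrite("pics/topc.png",c)
E
```

```text
hoodtopL [638. 307. 215.]
hoodtopR [633. 120. 215.]
hoodbotL [478. 312. 215.]
hoodbR [468. 130. 215.]
bedTR [ 607. -109.   24.]
bedBR [ 478. -109.   24.]
ped1 [ 457. -316.   50.]
ped2 [ 500. -520.   50.]
ped3 [ 202. -385.   50.]
cup [415. 120.  85.]
bottle [681. -39. 170.]
tape [ 357. -221.   30.]
offcut [ 633. -284.   22.]
malletT [722. 295.  20.]
malletR [728.  53.  20.]
```

View pics/topc.png

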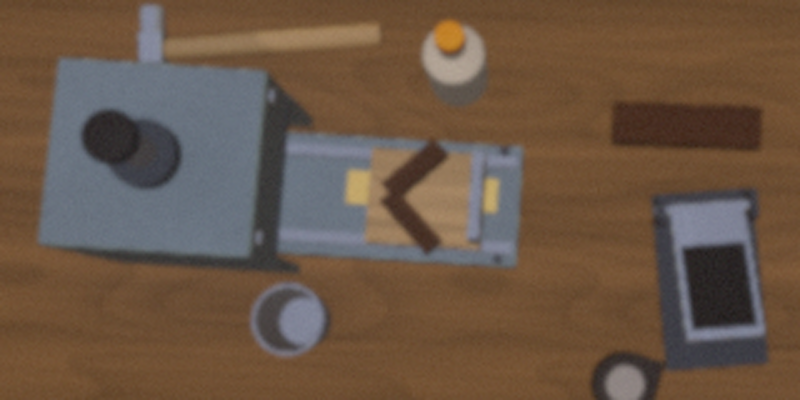

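The press axis points about 86° from x. The push plate's outer edge is near crop x 486, and the pedal pad is near crop (718,287). Moves only allow yaw, so I'll go to free space and see how the arm handles poses past its reach, since that may give the lean I need.

Emit:
{"method": "servo_tool", "body": {
  "plan": [
    [[0.045, 0.03, 0, 0, 0], [0.045, 0.03, 0, 0, 0], [0.045, 0.03, 0, 0, 0], [0.045, 0.03, 0, 0, 0], [0.045, 0.03, 0, 0, 0], [0.045, 0.03, 0, 0, 0], [0.045, 0.03, 0, 0, 0], [0.045, 0.03, 0, 0, 0], [0.045, 0.03, 0, 0, 0], [0.045, 0.03, 0, 0, 0]]
  ]
}}

```text
time: 1.15
tool_pos: [634.3, -280.6, 303.5]
tcp_rot: [-180.0, 0.0, 21.2]
ft_force: [-0.2, -0.2, 0.1]
finger_gap: 0.1
grip_force: 0.0
```

Run:
```python
from h import *
np.set_printoptions(precision=1,suppress=True)
d=optics.snapshot("top");s=sense();print(s["time"],s["joint_pos"],s["tool_pos"],s["tcp_rot"])
f=lambda a,b,z:plane(d,110+a/2.5,120+b/2.5,z)
for n,p in dict(bedT=f(523,147,24),bedB=f(516,265,24),hoodT=f(268,71,215),hoodB=f(250,258,215),railT0=f(290,136,30),railT1=f(520,148,30),plT=f(487,150,96),plB=f(481,245,96),pad=f(718,287,62),pedT=f(755,200,26),pedTL=f(660,203,26),baseBL=f(665,367,8),baseBR=f(766,360,8)).items():print(n,p)
```

```text
1.2 [-27.6  22.4  67.9   0.2  89.7  41. ] [ 639.3 -274.7  302.1] [-179.8   -0.2   21.5]
bedT [ 604.6 -110.    24. ]
bedB [ 478.1 -105.1   24. ]
hoodT [634.  119.4 215. ]
hoodB [465.8 127.4 215. ]
railT0 [610.1 137.5  30. ]
railT1 [ 602.4 -106.8   30. ]
plT [587.7 -74.1  96. ]
plB [492.1 -70.5  96. ]
pad [ 456.9 -312.2   62. ]
pedT [ 552.3 -358.2   26. ]
pedTL [ 547.  -256.9   26. ]
baseBL [ 373.8 -265.5    8. ]
baseBR [ 383.2 -373.1    8. ]
```

Emit:
{"method": "servo_tool", "body": {
  "plan": [
    [[0.05, 0, 0, 0, 0], [0.05, 0, 0, 0, 0], [0.05, 0, 0, 0, 0], [0.05, 0, 0, 0, 0], [0.05, 0, 0, 0, 0]]
  ]
}}

```text
time: 1.7
tool_pos: [824.0, -283.9, 305.5]
tcp_rot: [179.9, -0.2, 21.2]
ft_force: [1.8, -0.9, 0.5]
finger_gap: -0.1
grip_force: 0.0
```

Emit:
{"method": "servo_tool", "body": {
  "plan": [
    [[0.05, 0, 0, 0, 0], [0.05, 0, 0, 0, 0], [0.05, 0, 0, 0, 0]]
  ]
}}

```text
time: 2.0
tool_pos: [879.4, -257.0, 272.7]
tcp_rot: [177.1, -3.7, 21.3]
ft_force: [0.4, 0.5, -0.2]
finger_gap: -0.4
grip_force: 0.0
```

The orientation does start to tilt past the reach limit. I'll continue to see whether it builds up.

Emit:
{"method": "servo_tool", "body": {
  "plan": [
    [[0.05, 0, 0.02, 0, 0], [0.05, 0, 0.02, 0, 0], [0.05, 0, 0.02, 0, 0], [0.05, 0, 0.02, 0, 0], [0.05, 0, 0.02, 0, 0]]
  ]
}}

```text
time: 2.5
tool_pos: [934.6, -212.4, 322.1]
tcp_rot: [170.6, -12.5, 22.2]
ft_force: [-0.2, 0.5, 0.4]
finger_gap: 0.4
grip_force: 0.0
```

Run:
```python
from h import *
from scipy.spatial.transform import Rotation as R
s=sense();print(s["joint_pos"].round(1),s["tool_pos"].round(0),R.from_euler("xyz",s["tcp_rot"],degrees=True).as_matrix()[:,2].round(3))
```

```text
[-15.9  67.4   1.3   0.2  95.8  52.9] [ 935. -212.  322.] [ 0.259 -0.07  -0.963]
```

Emit:
{"method": "servo_tool", "body": {
  "plan": [
    [[0.05, 0, 0, 0, 0], [0.05, 0, 0, 0, 0], [0.05, 0, 0, 0, 0], [0.05, 0, 0, 0, 0], [0.05, 0, 0, 0, 0], [0.05, 0, 0, 0, 0]]
  ]
}}

```text
time: 3.1
tool_pos: [1020.9, -172.9, 262.5]
tcp_rot: [163.8, -22.1, 24.5]
ft_force: [0.4, 0.0, -0.6]
finger_gap: -0.1
grip_force: 0.0
```

```bash
cat >> h.py <<'E'
from scipy.spatial.transform import Rotation as R
def st():
    s=sense();z=R.from_euler("xyz",s["tcp_rot"],degrees=True).as_matrix()
    print(s["time"],s["joint_pos"].round(1),"tcp",s["tool_pos"].round(1),"z",z[:,2].round(3),"y",z[:,1].round(2),"tip",(s["tool_pos"]+73*z[:,2]).round(1),s["ft_force"].round(1))
E
python3 -c "
from h import *
st()"
```

```text
3.1 [-12.4  72.6   1.3  -0.3  79.   56.3] tcp [1020.9 -172.9  262.5] z [ 0.444 -0.103 -0.89 ] y [ 0.3  -0.92  0.26] tip [1053.4 -180.5  197.5] [ 0.4  0.  -0.6]
```

Emit:
{"method": "servo_tool", "body": {
  "plan": [
    [[0.05, 0, 0.01, 0, 0], [0.05, 0, 0.01, 0, 0], [0.05, 0, 0.01, 0, 0], [0.05, 0, 0.01, 0, 0], [0.05, 0, 0.01, 0, 0]]
  ]
}}

```text
time: 3.6
tool_pos: [1072.3, -146.4, 268.1]
tcp_rot: [157.6, -30.2, 27.7]
ft_force: [-0.6, -0.9, 0.2]
finger_gap: 0.2
grip_force: 0.0
```

```bash
python3 -c "
from h import *
st()"
```

```text
3.6 [-10.3  73.9   1.3  -0.8  67.8  58.2] tcp [1072.3 -146.4  268.1] z [ 0.589 -0.121 -0.799] y [ 0.26 -0.91  0.33] tip [1115.3 -155.2  209.7] [-0.6 -0.9  0.2]
```

The lean is now 37°. Next I'll retract and check that it stays.

Emit:
{"method": "servo_tool", "body": {
  "plan": [
    [[-0.05, 0, 0, 0, 0], [-0.05, 0, 0, 0, 0], [-0.05, 0, 0, 0, 0], [-0.05, -0.01, 0, 0, 0], [-0.05, -0.02, 0, 0, 0], [-0.05, -0.02, 0, 0, 0], [-0.05, -0.02, 0, 0, 0], [-0.05, -0.02, 0, 0, 0]]
  ]
}}

```text
time: 4.4
tool_pos: [789.6, -232.4, 273.3]
tcp_rot: [157.6, -30.1, 27.8]
ft_force: [-0.3, -1.0, 0.6]
finger_gap: -0.1
grip_force: 0.0
```

```bash
python3 -c "
from h import *
st()"
```

```text
4.4 [-22.2  17.9  82.7   9.3  43.3  41.4] tcp [ 789.6 -232.4  273.3] z [ 0.588 -0.121 -0.8  ] y [ 0.26 -0.91  0.33] tip [ 832.5 -241.3  214.9] [-0.3 -1.   0.6]
```

Emit:
{"method": "servo_tool", "body": {
  "plan": [
    [[-0.02, 0, 0.005, 8.5, 0], [-0.02, 0, 0.005, 8.5, 0], [-0.02, 0, 0.005, 8.5, 0], [-0.02, 0, 0.005, 8.5, 0], [-0.02, 0, 0, 8.5, 0], [-0.02, 0, 0, 8.5, 0], [-0.02, 0, 0, 8.5, 0], [-0.02, 0, 0, 8.5, 0], [-0.02, 0, 0, 8.5, 0], [-0.02, 0, 0, 8.5, 0]]
  ]
}}

```text
time: 5.4
tool_pos: [596.1, -233.2, 290.3]
tcp_rot: [157.9, -29.6, 110.3]
ft_force: [0.0, 0.0, -0.2]
finger_gap: 0.3
grip_force: 0.0
```

```bash
python3 -c "
from h import *
st()"
```

```text
5.4 [-40.7  20.3  77.7  33.6  95.9 -55.8] tcp [ 596.1 -233.2  290.3] z [ 0.194  0.56  -0.806] y [0.93 0.15 0.33] tip [ 610.3 -192.3  231.4] [ 0.   0.  -0.2]
```

Emit:
{"method": "servo_tool", "body": {
  "plan": [
    [[-0.01, 0.01, -0.02, 8.4, 0], [-0.01, 0.01, -0.03, 8.4, 0], [-0.01, 0.01, -0.04, 0, 0], [-0.01, 0.01, -0.04, 0, 0], [-0.01, 0.01, -0.03, 0, 0], [-0.005, 0.01, -0.01, 0, 0], [0, 0, 0, 0, 0]]
  ]
}}

```text
time: 6.1
tool_pos: [540.7, -171.0, 117.2]
tcp_rot: [158.1, -29.9, 126.8]
ft_force: [-0.5, -0.2, -1.3]
finger_gap: 0.1
grip_force: 0.0
```

Run:
```python
from h import *
st()
d=optics.snapshot("side");e=optics.snapshot("wrist")
a=d["frame"][120:260,240:420];cv2.imwrite("pics/s2.png",np.hstack([cv2.resize(a,None,fx=2.2,fy=2.2),cv2.resize(e["frame"],(400,308))]))
```

```text
6.1 [-37.4  26.1  89.8  29.   87.5 -75.7] tcp [ 540.7 -171.   117.2] z [ 0.022  0.593 -0.805] y [0.85 0.41 0.32] tip [ 542.3 -127.7   58.4] [-0.5 -0.2 -1.3]
```

View pics/s2.png

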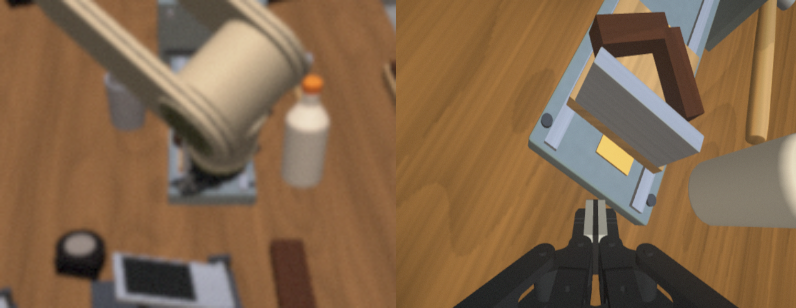

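The wrist view shows the fingertips at about (595,205), pointing at the push plate at about (640,110), with the tool rolled about 25°. I'll check that the wrist clears the bottle.

Run:
```python
from h import *
np.set_printoptions(precision=0,suppress=True)
d=optics.snapshot("side")
print("bottle base",plane(d,379,203,0),"top",plane(d,381,157,170))
for z in(150,200,250,300): print(z,plane(d,378,148,z),plane(d,350,190,z))
t=optics.snapshot("top");cv2.imwrite("pics/t2.png",cv2.resize(t["frame"][100:280,130:430],None,fx=2.5,fy=2.5))
```

```text
bottle base [691. -59.   0.] top [683. -44. 170.]
150 [690.  47. 150.] [ 573. -189.  150.]
200 [671. -40. 200.] [ 564. -257.  200.]
250 [ 653. -127.  250.] [ 554. -326.  250.]
300 [ 634. -214.  300.] [ 545. -395.  300.]
```

View pics/t2.png

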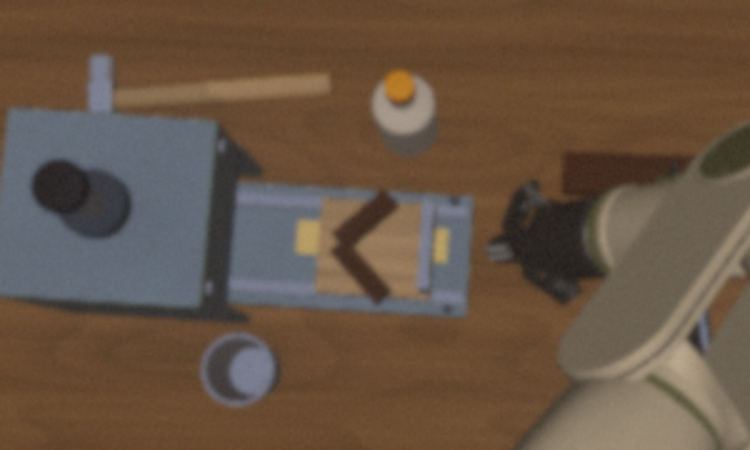

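The top view shows the fingertips at (493,250) in line with the push plate at (427,245). The wrist clears the bottle and the forearm clears the cup. Closing the gap now.

Emit:
{"method": "servo_tool", "body": {
  "plan": [
    [[0, 0.01, 0, 0, 0], [0, 0.01, 0, 0, 0], [0, 0.01, 0, 0, 0], [0, 0.01, 0, 0, 0], [0, 0.008, 0, 0, 0], [0, 0.005, 0, 0, 0]]
  ]
}}

```text
time: 6.9
tool_pos: [541.6, -118.6, 118.0]
tcp_rot: [158.0, -29.7, 126.8]
ft_force: [-1.8, -12.6, 2.0]
finger_gap: 0.2
grip_force: 6.0
```

Emit:
{"method": "servo_tool", "body": {
  "plan": [
    [[0, 0.006, 0, 0, 0], [0, 0.006, 0, 0, 0], [0, 0.006, 0, 0, 0]]
  ]
}}

```text
time: 7.2
tool_pos: [542.2, -105.0, 118.5]
tcp_rot: [158.2, -29.4, 126.6]
ft_force: [-4.1, -21.4, 1.5]
finger_gap: 0.4
grip_force: 10.9
```

Emit:
{"method": "servo_tool", "body": {
  "plan": [
    [[0, 0.006, 0, 0, 0], [0, 0.006, 0, 0, 0], [0, 0.006, 0, 0, 0]]
  ]
}}

```text
time: 7.5
tool_pos: [542.7, -87.4, 118.5]
tcp_rot: [158.2, -29.3, 126.5]
ft_force: [-0.5, -22.2, -1.0]
finger_gap: -0.2
grip_force: 11.0
```

Emit:
{"method": "servo_tool", "body": {
  "plan": [
    [[0, 0.006, 0, 0, 0], [0, 0.006, 0, 0, 0], [0.001, 0.006, 0, 0, 0], [0, 0.006, 0, 0, 0], [0, 0.006, 0, 0, 0], [0.001, 0.006, 0, 0, 0]]
  ]
}}

```text
time: 8.1
tool_pos: [544.5, -51.2, 118.4]
tcp_rot: [158.2, -29.3, 126.6]
ft_force: [-6.0, -22.8, 2.8]
finger_gap: 0.2
grip_force: 10.9
```

Emit:
{"method": "servo_tool", "body": {
  "plan": [
    [[0, 0.006, 0, 0, 0], [0, 0.006, 0, 0, 0], [0.001, 0.006, 0, 0, 0], [0, 0.006, 0, 0, 0], [0, 0.006, 0, 0, 0], [0.001, 0.006, 0, 0, 0]]
  ]
}}

```text
time: 8.7
tool_pos: [545.6, -10.7, 118.1]
tcp_rot: [158.0, -29.8, 126.8]
ft_force: [-1.2, -2.5, 1.4]
finger_gap: 0.3
grip_force: 1.1
```

Emit:
{"method": "servo_tool", "body": {
  "plan": [
    [[0, 0.006, 0, 0, 0], [0, 0.006, 0, 0, 0], [0.001, 0.006, 0, 0, 0], [0, 0.006, 0, 0, 0], [0, 0.006, 0, 0, 0], [0.001, 0.006, 0, 0, 0]]
  ]
}}

```text
time: 9.3
tool_pos: [547.4, 25.3, 118.0]
tcp_rot: [158.0, -29.8, 126.8]
ft_force: [-2.4, -1.3, 0.3]
finger_gap: 0.1
grip_force: 1.1
```

The sled broke free. I'll go on gently and then look from close by.

Emit:
{"method": "servo_tool", "body": {
  "plan": [
    [[0, 0.006, 0, 0, 0], [0, 0.006, 0, 0, 0], [0.001, 0.006, 0, 0, 0], [0, 0.006, 0, 0, 0], [0, 0.006, 0, 0, 0], [0.001, 0.005, 0, 0, 0], [0, 0.002, 0, 0, 0]]
  ]
}}

```text
time: 10.0
tool_pos: [549.5, 62.4, 118.0]
tcp_rot: [158.0, -29.8, 126.8]
ft_force: [-0.9, -1.8, -0.8]
finger_gap: -0.1
grip_force: 0.8
```

Run:
```python
from h import *
st()
d=optics.snapshot("side");e=optics.snapshot("wrist")
a=d["frame"][90:220,270:400];cv2.imwrite("pics/s3.png",np.hstack([cv2.resize(a,(400,400)),cv2.resize(e["frame"][:250],(400,400*250//640)) if 0 else e["frame"][:400,120:520]]))
```

```text
10.0 [-16.9  15.2 103.7  36.5  75.1 -61.9] tcp [549.5  62.4 118. ] z [ 0.023  0.593 -0.805] y [0.85 0.41 0.32] tip [551.2 105.7  59.2] [-0.9 -1.8 -0.8]
```

View pics/s3.png

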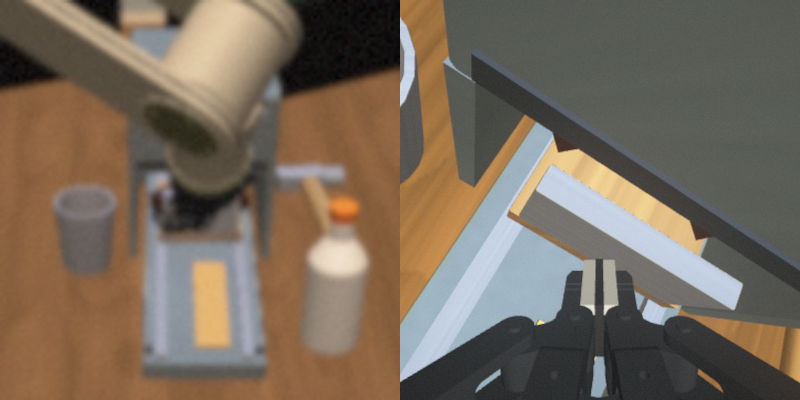

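The wrist view shows the push plate just short of the hood lip, with the fingertips at about (600,265) on its face and nothing touching the hood. I'll creep on and watch the force.

Emit:
{"method": "servo_tool", "body": {
  "plan": [
    [[0, 0.003, 0, 0, 0], [0, 0.003, 0, 0, 0], [0, 0.003, 0, 0, 0], [0, 0.001, 0, 0, 0]]
  ]
}}

```text
time: 10.5
tool_pos: [549.8, 71.9, 118.1]
tcp_rot: [158.0, -29.8, 126.8]
ft_force: [0.9, -2.2, -0.1]
finger_gap: -0.1
grip_force: 0.8
```

Emit:
{"method": "servo_tool", "body": {
  "plan": [
    [[0, 0.002, 0, 0, 0], [0, 0.002, 0, 0, 0]]
  ]
}}

```text
time: 10.7
tool_pos: [549.8, 75.7, 118.2]
tcp_rot: [158.0, -29.8, 126.8]
ft_force: [1.0, -1.4, -1.4]
finger_gap: 0.1
grip_force: 0.9
```

Emit:
{"method": "servo_tool", "body": {
  "plan": [
    [[0, 0.002, 0, 0, 0], [0, 0.002, 0, 0, 0]]
  ]
}}

```text
time: 10.9
tool_pos: [550.3, 77.5, 118.2]
tcp_rot: [158.1, -29.5, 126.7]
ft_force: [-3.4, -25.9, 5.6]
finger_gap: 0.1
grip_force: 12.7
```

Emit:
{"method": "servo_tool", "body": {
  "plan": [
    [[0, 0.002, 0, 0, 0], [0, 0.002, 0, 0, 0]]
  ]
}}

```text
time: 11.1
tool_pos: [550.6, 78.6, 118.3]
tcp_rot: [158.3, -29.3, 126.6]
ft_force: [-12.0, -45.7, 12.7]
finger_gap: -0.0
grip_force: 23.3
```

The force rose to 46 N with grip force in the same ratio as during the glue push. So the fingers carry it and the sled is on the stop. I'll ease off slowly, let it settle and look.

Emit:
{"method": "servo_tool", "body": {
  "plan": [
    [[0, -0.001, 0, 0, 0], [0, -0.001, 0, 0, 0], [0, -0.001, 0, 0, 0], [0, -0.001, 0, 0, 0], [0, -0.002, 0, 0, 0], [0, -0.006, 0, 0, 0], [0, -0.01, 0, 0, 0], [0, -0.01, 0, 0, 0]]
  ]
}}

```text
time: 11.9
tool_pos: [549.4, 51.3, 118.0]
tcp_rot: [158.0, -29.8, 126.8]
ft_force: [1.3, 0.5, 0.4]
finger_gap: 0.3
grip_force: 0.0
```

Run:
```python
from h import *
st()
e=optics.snapshot("wrist");cv2.imwrite("pics/w4.png",e["frame"])
```

```text
11.9 [-18.   15.5 103.3  36.1  75.7 -62.7] tcp [549.4  51.3 118. ] z [ 0.023  0.593 -0.805] y [0.85 0.41 0.32] tip [551.1  94.6  59.3] [1.3 0.5 0.4]
```

View pics/w4.png

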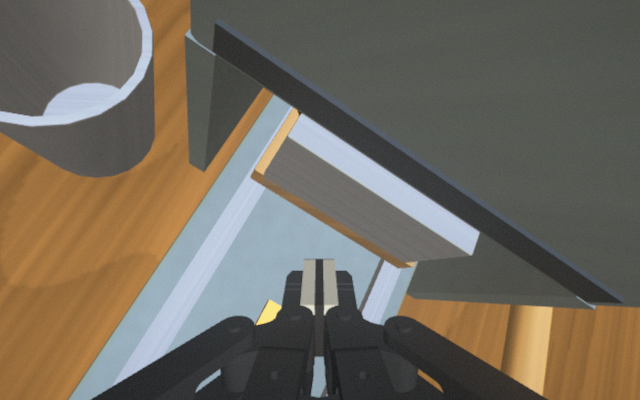

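The wrist view shows the push plate right under the hood lip (outer top edge from about (291,135) to (473,255)), and the fingers are clear. I'll check its position numerically.

Run:
```python
from h import *
np.set_printoptions(precision=1,suppress=True)
e=optics.snapshot("wrist")
print("face top",plane(e,291,135,96),plane(e,473,255,96),"lip",plane(e,216,44,115),plane(e,592,306,115))
t=optics.snapshot("top");f=lambda a,b,z:plane(t,110+a/2.5,120+b/2.5,z)
print("pad",f(687,246,62),f(744,243,62),f(694,328,62),f(755,323,62),f(718,287,62))
```

```text
face top [509.9 128.4  96. ] [598.5 124.1  96. ] lip [476.1 132.1 115. ] [640.8 122.2 115. ]
pad [ 498.3 -280.3   62. ] [ 502.6 -339.    62. ] [ 414.7 -287.7   62. ] [ 420.9 -350.    62. ] [ 456.9 -312.2   62. ]
```

Face y ≈ 126 against lip y ≈ 127 is within the home range, and the width measures 89 mm against 90. Hinge mid is about (549,-307), so the pad point is about (446,-314). Going to hover above the pedal.

Emit:
{"method": "servo_tool", "body": {
  "plan": [
    [[0, -0.04, 0, 0, 0], [0, -0.04, 0, 0, 0], [0, -0.04, 0.02, 0, 0], [-0.01, -0.045, 0.03, 0, 0], [-0.02, -0.045, 0.03, 0, 0], [-0.02, -0.045, 0.02, 0, 0], [-0.02, -0.045, 0, 0, 0], [-0.02, -0.04, 0, 0, 0], [-0.015, -0.04, -0.01, 0, 0], [0, -0.028, -0.03, 0, 0]]
  ]
}}

```text
time: 13.05
tool_pos: [448.9, -347.6, 172.9]
tcp_rot: [158.0, -29.4, 126.7]
ft_force: [0.6, 0.2, 0.9]
finger_gap: -0.1
grip_force: 0.0
```

Emit:
{"method": "servo_tool", "body": {
  "plan": [
    [[0, 0, -0.02, 0, 0], [0, 0, 0, 0, 0]]
  ]
}}

```text
time: 13.25
tool_pos: [448.0, -342.1, 146.5]
tcp_rot: [158.0, -30.2, 126.8]
ft_force: [0.4, 0.7, 0.0]
finger_gap: 0.1
grip_force: 0.0
```

Run:
```python
from h import *
st()
d=optics.snapshot("side");e=optics.snapshot("wrist")
cv2.imwrite("pics/p5.png",np.hstack([cv2.resize(d["frame"][180:310,240:370],(400,400)),e["frame"][:,120:520]]))
```

```text
13.25 [-53.8  29.9  81.2  22.   98.5 -87.1] tcp [ 448.  -342.1  146.5] z [ 0.021  0.597 -0.802] y [0.86 0.4  0.32] tip [ 449.6 -298.5   87.9] [0.4 0.7 0. ]
```

View pics/p5.png

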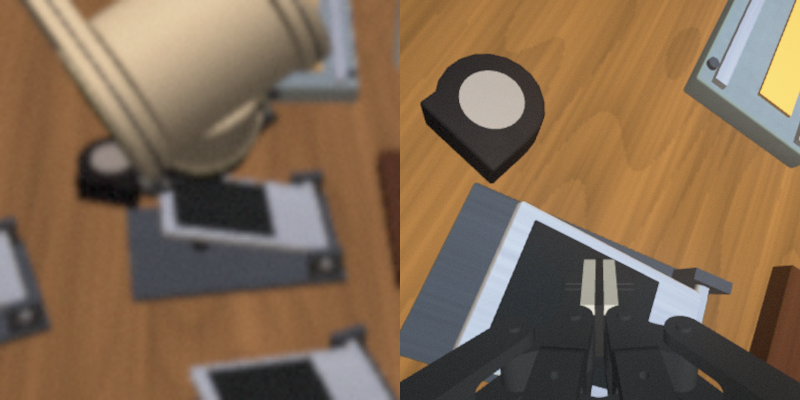

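The fingertips at (600,270) hover over the dark pad, and the hinge is on the right at (700,280). I'll shift 15 mm to the middle and press.

Emit:
{"method": "servo_tool", "body": {
  "plan": [
    [[0, -0.015, 0, 0, 0], [0, 0, -0.01, 0, 0], [0, 0, -0.01, 0, 0], [0, 0, -0.008, 0, 0], [0, 0, -0.006, 0, 0]]
  ]
}}

```text
time: 13.85
tool_pos: [449.2, -357.6, 115.6]
tcp_rot: [158.0, -29.9, 126.9]
ft_force: [-2.5, 0.2, 4.7]
finger_gap: 0.1
grip_force: 2.3
```

Emit:
{"method": "servo_tool", "body": {
  "plan": [
    [[0, 0, -0.005, 0, 0], [0, 0, -0.005, 0, 0], [0, 0, -0.003, 0, 0]]
  ]
}}

```text
time: 14.15
tool_pos: [448.9, -358.2, 103.3]
tcp_rot: [158.0, -29.9, 126.8]
ft_force: [-4.0, -0.0, 9.1]
finger_gap: 0.3
grip_force: 4.1
```

Emit:
{"method": "servo_tool", "body": {
  "plan": [
    [[0, 0, -0.002, 0, 0], [0, 0, -0.002, 0, 0]]
  ]
}}

```text
time: 14.35
tool_pos: [448.7, -358.3, 100.4]
tcp_rot: [158.0, -29.9, 126.9]
ft_force: [-9.3, 0.8, 22.3]
finger_gap: -0.1
grip_force: 11.0
```

The force stepped to 22 N, so the pedal is on its stop. I'll press slightly more, hold, then release.

Emit:
{"method": "servo_tool", "body": {
  "plan": [
    [[0, 0, -0.001, 0, 0], [0, 0, 0, 0, 0], [0, 0, 0, 0, 0], [0, 0, 0, 0, 0], [0, 0, 0, 0, 0], [0, 0, 0, 0, 0]]
  ]
}}

```text
time: 14.95
tool_pos: [448.8, -358.4, 100.5]
tcp_rot: [158.0, -29.9, 126.9]
ft_force: [-9.7, 1.9, 21.3]
finger_gap: -0.0
grip_force: 9.9
```

Emit:
{"method": "servo_tool", "body": {
  "plan": [
    [[0, 0, 0.005, 0, 0], [0, 0, 0.008, 0, 0], [0, 0, 0.01, 0, 0], [0, 0, 0.02, 0, 0], [0, 0, 0.03, 0, 0], [0, 0, 0.04, 0, 0], [0, 0, 0, 0, 0], [0, 0, 0, 0, 0]]
  ]
}}

```text
time: 15.75
tool_pos: [449.8, -359.3, 213.3]
tcp_rot: [158.1, -29.6, 126.8]
ft_force: [-0.6, 0.2, -0.3]
finger_gap: -0.1
grip_force: 0.0
```

Run:
```python
from h import *
st()
t=optics.snapshot("top");d=optics.snapshot("side")
cv2.imwrite("pics/f6.png",np.hstack([cv2.resize(t["frame"][110:290,110:430],(480,270)),cv2.resize(d["frame"][100:280,220:400],(270,270))]))
```

```text
15.75 [-54.5  27.3  77.1  22.1 104.5 -85.4] tcp [ 449.8 -359.3  213.3] z [ 0.025  0.59  -0.807] y [0.85 0.41 0.33] tip [ 451.6 -316.2  154.4] [-0.6  0.2 -0.3]
```

View pics/f6.png

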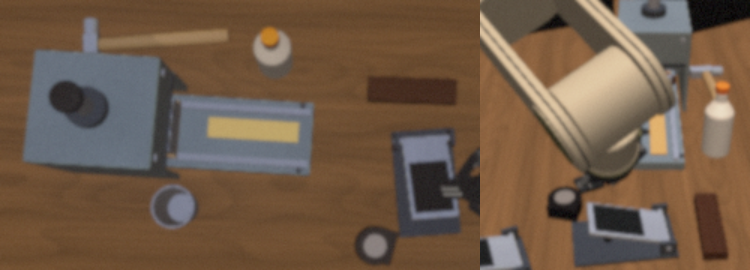

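The final views show the sled under the hood, with the glue strip bare at (253,129). The pedal is back up, the bystanders are in place and the arm is clear. Handing in.

```bash
python3 -c "
from h import *
print(r.hand_in())"
```

```text
the job is handed in; nothing more can be done
None
```

I handed the job in at about 16 s of the 48 s allowed, but `hand_in()` returned no verdict: the sled is home against the stop, the pedal was pressed to its stop, held 0.6 s and is back up, and the bystanders look undisturbed.

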